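Reset the lock of a drug box and hold its lid on the hinge for the pin

TASK

The steel drug box has new lock batteries and its lid lies upside down on the desk: take the stylus out of its desk holder, press the recessed reset button in the lid's lock case fully in with the stylus tip, and stand the stylus back in its holder. Then lift the lid by its lock case and bring it, still upside down and level, to the hinge side of the box, so that its two knuckles sit between the box's three and all the knuckle holes are in one line, ready for a colleague to push the hinge pin through. Finish while still holding the lid still in the air like that, not leaning on the box; handle it gently, do not ram the box with it or shove the box, and leave the other things where they are.

Things in the scene. Friction and masses are not known exactly. Their poses are not given: they have to be found in the camera images.
- lockbox: Open-topped grey steel box, outside 140 (its x) x 180 (its y) x 85 mm tall, walls 3 mm, loose, 2.2 kg, vials inside. Origin: centre of its underside, z up. Its -x side is the hinge side (faces the robot, turned up to 0.25 rad): three steel knuckles, see the box_bore points. A round-nosed 5 mm hinge pin is started in the +y end knuckle and sticks out towards +y as far as y = 147 mm.
- lid: The box's grey steel lid, 0.4-0.6 kg, upside down on the desk left or right of the box, turned up to 0.35 rad: a tray 140 (its x) x 180 (y) mm, skirt 14 high, 3 thick. Origin: centre of the outer face, on the desk; z up. Two knuckles on its +x edge, see the lid_bore points. Fitted, its axes are parallel to the box's and its origin is at (-160, 0, +71) mm in the box's frame.
- case_top (a point): Centre of the top of the black lock case that stands in the middle of the lid, over its centre of mass: 36 (lid x) x 90 (lid y) mm, top 46 mm above the lid's origin. Grip it here across its 36 mm; the skirt is only 14 mm high, so there is room for fingers.
- recess_mouth (a point): Centre of the mouth of the button recess, a round well of 14.5 mm diameter in the top of the lock case with a raised grey rim 1 mm high, on the lid at (0, +28, 46) mm.
- lid_bore_left (a point): Point on the axis of the lid's knuckle holes, on the lid at (80, +30, 14) mm: outer end of its +y knuckle. The lid's knuckles: steel tubes along lid y, outer diameter 14, hole 9, 18 mm wide each, centred at y = -21 and +21 mm.
- lid_bore_right (a point): The same at the outer end of the -y knuckle: (80, -30, 14) mm.
- box_bore_left (a point): Point on the axis of the box's knuckle holes, on the box at (-80, +30, 85) mm: where lid_bore_left belongs. The box's knuckles: steel tubes along box y, outer diameter 14, hole 9, 18 mm wide each, centred at y = -42, 0 and +42 mm; the gaps are 24 mm, so the lid's knuckles have 3 mm of play each side.
- box_bore_right (a point): The same at (-80, -30, 85) mm: where lid_bore_right belongs.
- reset_button (a joint): Travel of the reset button in m: 0 out, 0.004 fully in. Spring: 1.2 N to start, 3.6 N fully in; it comes back when let go. White, 11.6 mm diameter, its face 6 mm below the top of the lock case when out; it moves down into the lid.
- stylus: Grey stylus of the signature pad, 22 g, 140 mm long, 11 mm diameter, tapering over the last 20 mm to a blunt tip of 5 mm diameter. Origin: centre of the tip's end; z runs up along it. It stands tip down in the holder, loosely (it may lean 0.06 rad), origin 6 mm above the desk, its top 146 mm above the desk.
- stylus_holder: Desk holder fixed to the desk: black block 52 x 52 x 40 mm on a 74 mm square foot, with an upright round socket of 13.5 mm diameter, 34 mm deep, with a 3 mm chamfer. Origin: centre of the underside. It stands on the other side of the box from the lid.
- socket_floor (a point): Centre of the socket's floor, 6 mm above the desk.
- stamp: Bystander: rubber stamp, 24 x 48 x 67 mm, near the back right corner of the box. Origin at the underside.
- oximeter: Bystander: finger pulse oximeter, 34 x 58 x 30 mm, near the front edge. Origin at the underside.
- thermometer: Bystander: clinical thermometer, 104 mm long, 12 mm high, near the front edge. Origin at the underside.
- screwdriver: Bystander: black-handled screwdriver, 160 mm long, near the front edge. Origin at the underside.
- plaster_tape: Bystander: roll of plaster tape, 60 mm across, 25 mm high, left of the box. Origin at the underside.

How it is judged:
On the way, in this order (a step that is already met when the one before it is completed fails the run):
1. the reset button is pressed fully in by the stylus (value of joint reset_button above 0.0032 m and contact force between stylus and lid above 1 N), for 0.15 s.
2. the stylus stands in its holder again, let go (horizontal distance between stylus and socket_floor below 0.008 m and height (world z) of stylus below 0.012 m and angle between stylus's own z axis and vertical below 0.2 rad and contact force between the fingers and stylus below 0.05 N), for 0.2 s.
At the end, for the whole second after the job is handed in: Lid held still by the fingers (over 3 N), level within 0.12 rad, over 60 mm up; hole axes within 3.5 mm at both ends (4 mm along them); under 4 N on the box; stylus let go in its holder (tip within 8 mm of the socket centre, under 12 mm up, tilt under 0.2 rad) (all of step 2 and x of lid_bore_left in the frame of box_bore_left between -0.0035 and 0.0035 m and z of lid_bore_left in the frame of box_bore_left between -0.0035 and 0.0035 m and y of lid_bore_left in the frame of box_bore_left between -0.004 and 0.004 m and x of lid_bore_right in the frame of box_bore_right between -0.0035 and 0.0035 m and z of lid_bore_right in the frame of box_bore_right between -0.0035 and 0.0035 m and y of lid_bore_right in the frame of box_bore_right between -0.004 and 0.004 m and angle between lid's own z axis and vertical below 0.12 rad and contact force between the fingers and lid above 3 N and contact force between lid and lockbox below 4 N and height (world z) of lid above 0.06 m and linear speed of lid below 0.02 m/s and angular speed of lid below 0.2 rad/s); the arm keeps its last pose, push and grip.
It fails at once if the lid rams the box with more than 30 N (contact force between lid and lockbox above 30 N).
It fails at once if the box is shoved more than 25 mm (distance of lockbox from where it was at the start of the episode above 0.025 m).
It fails at once if the lid is tipped over 0.5 rad (angle between lid's own z axis and vertical above 0.5 rad).
It fails at once if a bystander is moved more than 30 mm (distance of any of stamp, oximeter, thermometer, screwdriver, plaster_tape from where it was at the start of the episode above 0.03 m).
It also fails if it takes over 66 s, if anything falls off the work surface, if the arm or the gripper's body presses on something with over 40 N, if the wrist force passes 120 N, or if a joint passes its speed limit or range.

ROBOT

A 7-joint arm with a two-finger parallel gripper is mounted at the origin on a cart in front of the work surface, level with it; the furniture and walls round the work are solid. World frame = base frame: x ahead of the robot, y to its left, z up, the work surface at z = 0. Lengths are in m, angles in rad, forces in N, time in s.
With the tool pointing down it reaches from about 0.425 to 0.925 m from the base axis. Payload 6.8 kg.
Tool frame: the origin (TCP) lies at the very end of the fingers, on their centre line; the grasp point (between the pads) lies 19 mm behind it; z points along the fingers, y is the line along which they close (so a half turn about z gives the same grasp; the last joint's range is limited). The gripper opens to 85 mm and grips with 20 to 120 N. Pads are 22 mm wide; open, the fingers measure 114 mm over their backs; the gripper's body (76 mm by 85 mm) begins 54 mm behind the grasp point. The pads swing forward as they close: fully open they stand 13 mm farther back than shut.
Start: joints at [1.097, 0.477, 0.022, 1.555, -0.011, 1.109, -0.083], TCP at [0.241, -0.63, 0.231] pointing down, gripper open.
Joint ranges: [-2.96, 2.96], [-0.34, 2.1], [-1.41, 1.46], [0.24, 2.44], [-1.37, 4.51], [0.17, 1.92], [-2.96, 2.96]. Speed limits (rad/s): [2.39, 2.39, 3.14, 3.14, 3.14, 3.14, 3.14].

INTERFACE

Orientations are given as a unit quaternion [w, x, y, z].
In Python, from station import bot, camrig, job, monitor gives the robot as it stands (bot), with the cameras (camrig), the job (job) and the readings (monitor).
- The arm moves only by the tool pendant, called as name(argument=value, ...), one argument or row to a line, values as JSON. Schema: {"type":"object","properties":{"rows":{"type":"string"},"clamp_n":{"type":"number"},"only":{"type":"string"},"quiet":{"type":"boolean"},"lines":{"type":"string"}},"required":["rows"],"additionalProperties":false}. rows is a string of 1 to 20 rows, parted by a bar, with the numbers parted by commas; each row has 5 numbers: dx, dy, dz in m, then a turn about the tool's z in rad, then the opening from 0.0 (shut) to 1.0 (fully open); each row shifts and turns the commanded pose from where the row before left it, along the tool's axes as they then stand; what a row does not reach is not made up. A row lasts 1/10 s, in which the tool goes at most 0.05 m and 0.15 rad, less where a joint would pass 70% of its speed; a pose out of reach is approached as far as the arm can. The fingers move at their own pace and stop on an object; clamp_n is the grip in N (left out, the last holds). Time passes only in rows, so rows that do not move let the fingers close. The tool returns the time, the measured TCP pose, the force, the opening and the grip force at its end. only (a regular expression) keeps the lines of the reply that match it, lines (a string "A,B") keeps lines A to B, and quiet returns only ok. Input that does not fit is refused with a message, and nothing moves.
- monitor.get_obs(): the state, without advancing time (a new reading comes with each control period).
- camrig.read_camera(name): name is "scene" or "side" or "wrist"; returns the picture (480x640x3 uint8, blue, green, red); there is no depth.
- camrig.camera_info(name): a dict with "vertical_fov" (degrees; the focal length in pixels is half the picture's height over the tangent of half this angle, whatever the lens; pixels are square), "cx", "cy" (the principal point, pixels), "k1" (the pictures are not rectified: a ray, as slopes to the right and down, at radius r is drawn at 1 + k1 r^2 times it, then the intrinsics apply), "view" (4x4, takes a point from world to camera coordinates); the wrist camera has in their place "hand_eye" (4x4, takes a point from camera to tool coordinates, whose origin is the TCP and whose axes are the flange's). Camera axes: x right, y up, looking along -z (the intrinsics and any distortion apply to the point x, -y, -z); pixel columns grow to the right and rows downward; lengths in m; the calibration is good to about 2 mm. A picture is of the moment at which its call begins: read the wrist's pose just before it. camera_info takes no time and is no camera call.
- job.hand_in(): hands the job in; it is judged then, once.
The state is a dict: "t": time; "q": joint angles; "joint_vel": joint speeds; "joint_torque": joint torques, N m; "eef_pos": TCP position; "tool_rot": TCP orientation; "contact_force": force on the tool from outside, world axes, zero at the start; "torque": the same for the moment, N m; "gripper_width": opening from 0.0 (shut) to 1.0 (fully open); "grasp_force": force on a finger pad.
Only numpy, scipy, OpenCV 4.12 (cv2) and the standard library are available. Lean on these libraries where they do the work, as an engineer would, in place of code of your own. Each camera call takes 0.05 s, during which the arm holds its last target. There are 200 camera calls.

## Working session

There is one attempt and no reset: what is moved stays moved. The work goes in short steps, Python scripts to look and compute and a tool call to move; the robot and the scene stay as the last step left them, time stands still between calls to the robot, and variables do not carry over. Pictures are saved under pics/ and viewed, at most 10 in all, crops included, and the job is handed in when it is done.

```bash
ls; mkdir -p pics; cat > h.py <<'E'
import numpy as np,cv2
from station import bot, camrig, job, monitor
def K(n):
    c=camrig.camera_info(n); f=240/np.tan(np.radians(c["vertical_fov"])/2); return c,f
def R(q):
    from scipy.spatial.transform import Rotation as S
    return S.from_quat([q[1],q[2],q[3],q[0]]).as_matrix()
def view(n,obs=None):
    c,f=K(n)
    if "view" in c: return np.array(c["view"]),c,f
    o=obs or monitor.get_obs(); T=np.eye(4);T[:3,:3]=R(o["tool_rot"]);T[:3,3]=o["eef_pos"]
    return np.linalg.inv(T@np.array(c["hand_eye"])),c,f
def proj(v,P):
    V,c,f=v; P=np.atleast_2d(P); p=P@V[:3,:3].T+V[:3,3]
    x=p[:,0]/-p[:,2];y=-p[:,1]/-p[:,2];s=1+c["k1"]*(x*x+y*y)
    return np.c_[c["cx"]+f*x*s,c["cy"]+f*y*s]
def ray(v,uv):
    V,c,f=v; d=np.array([(uv[0]-c["cx"])/f,(uv[1]-c["cy"])/f]);u=d.copy()
    for _ in range(30): u=d/(1+c["k1"]*(u@u))
    r=V[:3,:3].T@np.array([u[0],-u[1],-1]); o=-V[:3,:3].T@V[:3,3]
    return o,r
def onz(v,uv,z):
    o,r=ray(v,uv); return o+r*(z-o[2])/r[2]
def st():
    o=monitor.get_obs(); print(o["t"],np.round(o["eef_pos"],4),np.round(R(o["tool_rot"]),3).tolist(),np.round(o["contact_force"],2),o["gripper_width"],o["grasp_force"])
E
python3 - <<'E'
from h import *
st()
for n in ["scene","side","wrist"]:
    im=camrig.read_camera(n); cv2.imwrite(f"pics/{n}0.png",im); c,f=K(n); print(n,f,c["cx"],c["cy"],c["k1"],np.round(np.array(c.get("view",c.get("hand_eye"))),3).tolist())
E
```

```text
pics
station.py
0.0 [ 0.2412 -0.6298  0.2303] [[0.934, 0.358, -0.001], [0.358, -0.934, 0.002], [-0.0, -0.002, -1.0]] [0.66 0.32 0.18] 1.0000513656247538 0.0
scene 553.8948287642594 310.7651086933214 231.52436633074325 -0.007786346880666688 [[-0.635, -0.773, 0.014, 0.278], [0.417, -0.327, 0.848, -0.294], [-0.651, 0.544, 0.529, -0.953], [0.0, 0.0, 0.0, 1.0]]
side 467.0055508651074 318.86699803511533 242.64358866625616 -0.1136680239955114 [[0.998, -0.058, 0.012, -0.502], [0.012, 0.399, 0.917, -0.059], [-0.058, -0.915, 0.399, -1.327], [0.0, 0.0, 0.0, 1.0]]
wrist 369.5085250659527 326.3499251763124 236.27695673676567 0.0004713554685029434 [[0.0, 0.952, 0.307, 0.08], [1.0, 0.0, -0.001, -0.001], [-0.001, 0.307, -0.952, -0.142], [0.0, 0.0, 0.0, 1.0]]
```

View pics/scene0.png

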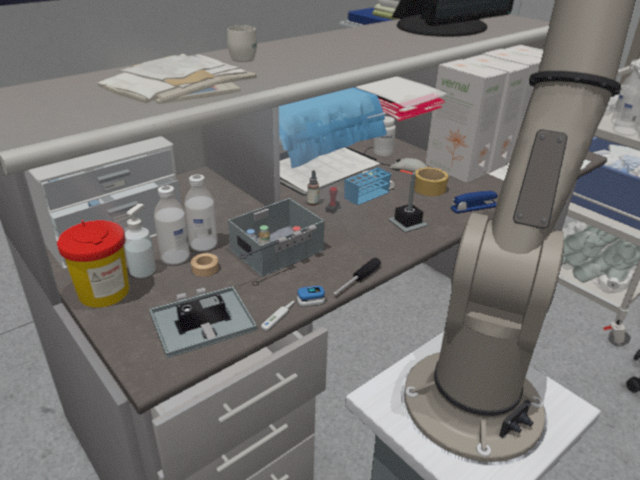

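View pics/side0.png

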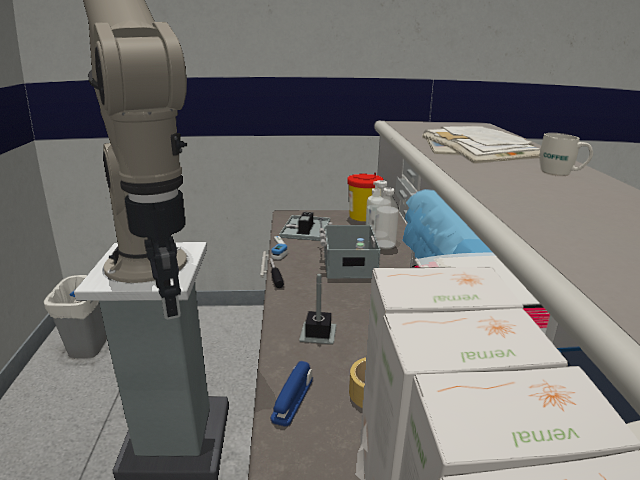

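The scene view shows the lid at (203,318) on the left, the box at (277,237), and the holder at (408,215) with a red-topped stylus (409,173). In the side view the holder is at (319,328).

```bash
python3 - <<'E'
from h import *
v=view("scene"); s=view("side")
print("holder top",onz(v,(408,213),.04),onz(s,(319,318),.04))
print("stylus top scene",onz(v,(409,171),.146), onz(s,(319,275),.146))
for n,p,z in [("lidBL",(150,320),.014),("lidFL",(162,349),.014),("lidFR",(256,322),.014),("lidBR",(235,289),.014),("case",(203,312),.046),("box left",(229,233),.085),("box back",(292,202),.085),("box right",(324,233),.085),("box front",(264,254),.085)]: print(n,onz(v,p,z))
im=cv2.imread("pics/scene0.png")
a=cv2.resize(im[270:360,130:270],None,fx=5,fy=5,interpolation=3)[:, :700]
cv2.imwrite("pics/c1.png",a)
E
```

```text
holder top [ 0.46683999 -0.34603058  0.04      ] [ 0.48096352 -0.36673154  0.04      ]
stylus top scene [ 0.49085662 -0.35961769  0.146     ] [ 0.47950218 -0.36972342  0.146     ]
lidBL [0.52449379 0.34314404 0.014     ]
lidFL [0.43544679 0.3617661  0.014     ]
lidFR [0.38878733 0.18184461 0.014     ]
lidBR [0.50418751 0.15670641 0.014     ]
case [0.44572315 0.26546676 0.046     ]
box left [0.60519006 0.10264728 0.085     ]
box back [ 0.63182834 -0.09711073  0.085     ]
box right [ 0.47310814 -0.06555454  0.085     ]
box front [0.48813273 0.08937775 0.085     ]
```

View pics/c1.png

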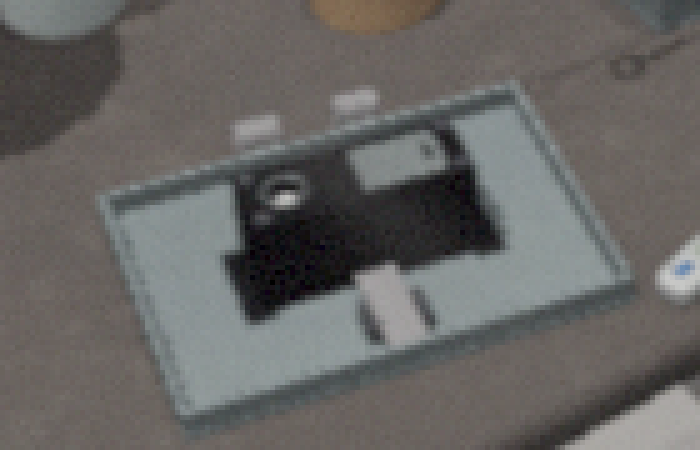

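The crop shows the lid with knuckles on the far (+x) edge, and the recess with the white button at the left (+y) end of the case. Next I'll fly above the stylus.

pendant(
  rows="0.036,-0.018,0,0,1 | 0.036,-0.018,0,0,1 | 0.036,-0.018,0,0,1 | 0.036,-0.018,0,0,1 | 0.036,-0.018,0,0,1 | 0.036,-0.018,0,0,1 | 0.036,-0.018,0,0,1 | 0.036,-0.018,0,0,1 | 0.036,-0.016,0,0,1 | 0,0,0,0,1 | 0,0,0,0,1",
)

```text
t: 1.25
eef_pos: [0.4874, -0.3639, 0.231]
tool_rot: [-0.0, 0.983, 0.183, -0.0]
contact_force: [-0.1, -0.2, -0.5]
gripper_width: 0.998
grasp_force: 0.0
```

```bash
python3 - <<'E'
from h import *
st(); o=monitor.get_obs(); im=camrig.read_camera("wrist"); cv2.imwrite("pics/w1.png",im)
v=view("wrist",o)
for x,y in [(.485,-.365)]: print(proj(v,[[x,y,.146],[x,y,.04]]))
E
```

```text
1.25 [ 0.4874 -0.3639  0.231 ] [[0.933, 0.36, -0.0], [0.36, -0.933, 0.0], [-0.0, -0.001, -1.0]] [-0.12 -0.21 -0.47] 0.997804264588329 0.0
[[328.25651048 249.57141184]
 [327.69440314 210.524725  ]]
```

View pics/w1.png

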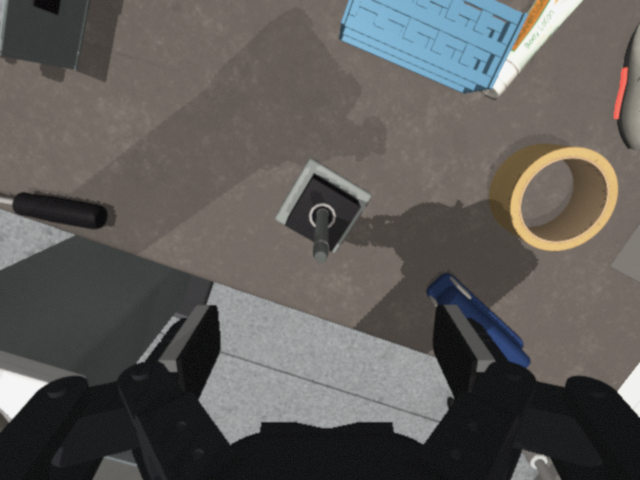

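The wrist view shows the stylus top at (320,255) and the socket ring centre at (321.5,215).

```bash
python3 - <<'E'
from h import *
o=monitor.get_obs(); v=view("wrist",o)
t=onz(v,(320,254.5),.146); s=onz(v,(321.5,215.5),.041)
print(t,s)
g=s+(t-s)*(.104-.04)/.106; print("at grasp",g)
d=R(o["tool_rot"]).T@(g-o["eef_pos"]); print(d)
E
```

```text
[ 0.47868425 -0.36266658  0.146     ] [ 0.4775331  -0.36279879  0.041     ]
at grasp [ 0.47822813 -0.36271897  0.10439623]
[-0.00643064 -0.00536629  0.12661086]
```

pendant(
  rows="-0.0064,-0.0054,0,0,0.6 | 0,0,0.03,0,0.5 | 0,0,0.03,0,0.4 | 0,0,0.03,0,0.4 | 0,0,0.03,0,0.4 | 0,0,0.026,0,0.4 | 0,0,0,0,0.4 | 0,0,0,0,0.0 | 0,0,0,0,0.0 | 0,0,0,0,0.0 | 0,0,0,0,0.0 | 0,0,0,0,0.0 | 0,0,0,0,0.0",
  clamp_n=50,
)

```text
t: 2.6
eef_pos: [0.4797, -0.363, 0.0865]
tool_rot: [0.001, 0.983, 0.182, 0.001]
contact_force: [-0.4, -1.0, 6.3]
gripper_width: 0.115
grasp_force: 49.1
```

pendant(
  rows="0,0,-0.01,0,0 | 0,0,-0.02,0,0 | 0,0,-0.03,0,0 | 0,0,-0.04,0,0 | 0,0,-0.04,0,0 | 0,0,0,0,0 | 0,0,0,0,0 | 0,0,0,0,0",
)

```text
t: 3.4
eef_pos: [0.4781, -0.3617, 0.2243]
tool_rot: [-0.001, 0.983, 0.182, -0.001]
contact_force: [-0.4, 0.4, -0.3]
gripper_width: 0.117
grasp_force: 48.8
```

```bash
python3 - <<'E'
from h import *
o=monitor.get_obs(); im=camrig.read_camera("wrist"); 
v=view("wrist",o); c=R(o["tool_rot"]);p=np.array(o["eef_pos"])
print(proj(v,[p,p+c@[0,0,.08]]), o["contact_force"])
cv2.imwrite("pics/w2.png",cv2.resize(im[160:360,220:460],None,fx=3,fy=3,interpolation=2))
E
```

```text
[[328.9557413  310.93509069]
 [328.05005231 248.44493766]] [-0.41200058  0.3971809  -0.30311056]
```

View pics/w2.png

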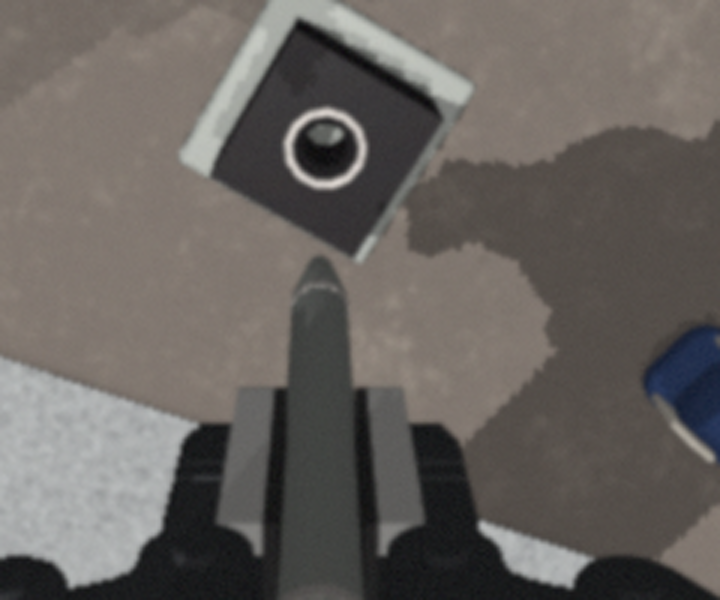

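The tip is at about (326.7,247.3), nearly straight in the grip, and the socket at (328.3,209.3). Now I'll move to the lid.

```bash
python3 - <<'E'
from h import *
print(onz(view("scene"),(186.6,308.4),.047))
o=monitor.get_obs(); v=view("wrist",o); c=R(o["tool_rot"]);p=np.array(o["eef_pos"])
print("socket",onz(v,(328.3,209.3),.041),"tip in tool",c.T@(onz(v,(326.7,247.3),p[2]-.08)-p))
E
```

```text
[0.47388496 0.2855406  0.047     ]
socket [ 0.47834978 -0.36180237  0.041     ] tip in tool [ 0.00077628 -0.00086325  0.08000106]
```

pendant(
  rows="0.006,-0.02,0,0,0 | 0.012,-0.041,0,0,0 | 0.012,-0.041,0,0,0 | 0.012,-0.041,0,0,0 | 0.012,-0.041,0,0,0 | 0.012,-0.041,0,0,0 | 0.012,-0.041,0,0,0 | 0.012,-0.041,0,0,0 | 0.012,-0.041,0,0,0 | 0.012,-0.041,0,0,0 | 0.012,-0.041,0,0,0 | 0.012,-0.041,0,0,0 | 0.012,-0.041,0,0,0 | 0.012,-0.041,0,0,0 | 0.012,-0.041,0,0,0 | 0.006,-0.02,0,0,0 | 0,0,0,0,0 | 0,0,0,0,0 | 0,0,0,0,0",
)

```text
t: 5.35
eef_pos: [0.4274, 0.2737, 0.2245]
tool_rot: [0.001, 0.983, 0.181, -0.001]
contact_force: [-0.4, -0.2, 0.2]
gripper_width: 0.112
grasp_force: 48.9
```

```bash
python3 - <<'E'
from h import *
st(); im=camrig.read_camera("wrist"); cv2.imwrite("pics/w3.png",im)
E
```

```text
5.35 [0.4274 0.2737 0.2245] [[0.934, 0.356, -0.001], [0.356, -0.934, -0.002], [-0.002, 0.001, -1.0]] [-0.43 -0.16  0.16] 0.11180235443244738 48.85762598365545
```

View pics/w3.png

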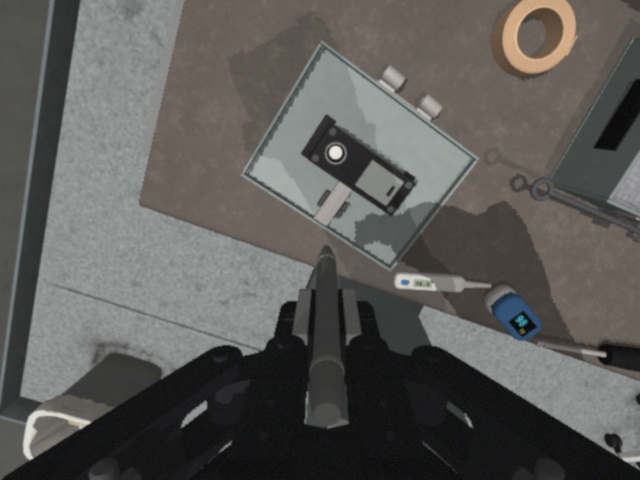

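Lid skirt corners are at (324,43), (478,159), (392,269), (242,175), with the recess at (336,153). The whole lid is visible, so I'll fit the pose.

```bash
cat >> h.py <<'E'
from scipy.optimize import least_squares
def fit(v,loc,uv,x0):
    loc=np.array(loc,float);uv=np.array(uv,float)
    W=lambda p:np.c_[p[0]+np.cos(p[2])*loc[:,0]-np.sin(p[2])*loc[:,1],p[1]+np.sin(p[2])*loc[:,0]+np.cos(p[2])*loc[:,1],loc[:,2]]
    s=least_squares(lambda p:(proj(v,W(p))-uv).ravel(),x0); return s.x,s.fun.reshape(-1,2)
E
python3 - <<'E'
from h import *
from scipy.ndimage import label
o=monitor.get_obs(); v=view("wrist",o); im=cv2.imread("pics/w3.png")
# white button centroid
m=im[140:166,322:350].min(2)>200; y,x=np.nonzero(m); print("white",x.mean()+322,y.mean()+140,len(x))
loc=[(.07,.09,.014),(.07,-.09,.014),(-.07,-.09,.014),(-.07,.09,.014),(0,.028,.046)]
p,f=fit(v,loc,[(324,43),(478,159),(392,269),(242,175),(336,153)],[.45,.27,-.25]); print(p,np.round(f,1).tolist())
r=onz(v,(336,153),.047); print("recess",r)
c=R(o["tool_rot"]); tip=np.array([.0008,-.0009,.08]); print("tip", c@tip+o["eef_pos"]); print(c.T@(r-o["eef_pos"])-tip)
E
```

```text
white 335.0808080808081 152.0 99
[ 0.47073724  0.25674464 -0.22885159] [[-1.8, -3.2], [3.2, -0.1], [-0.6, 3.7], [-1.4, 0.6], [0.7, 0.7]]
recess [0.47753924 0.2848403  0.047     ]
tip [0.42792682 0.27468064 0.14471196]
[0.05010615 0.0080475  0.0976568 ]
```

pendant(
  rows="0.025,0.004,0,0,0 | 0.025,0.004,0.01,0,0 | 0,0,0.03,0,0 | 0,0,0.03,0,0 | 0,0,0.008,0,0 | 0,0,0,0,0 | 0,0,0,0,0 | 0,0,0,0,0",
)

```text
t: 6.2
eef_pos: [0.4778, 0.2864, 0.149]
tool_rot: [-0.0, 0.983, 0.182, 0.001]
contact_force: [-0.3, -0.1, -0.4]
gripper_width: 0.106
grasp_force: 48.9
```

```bash
python3 - <<'E'
from h import *
st(); o=monitor.get_obs();v=view("wrist",o); im=camrig.read_camera("wrist"); c=R(o["tool_rot"]); p=np.array(o["eef_pos"])
print(proj(v,[p+c@[.0008,-.0009,.08],[.4775,.2848,.047]]))
cv2.imwrite("pics/w4.png",cv2.resize(im[160:300,240:420],None,fx=4,fy=4,interpolation=2))
E
```

```text
6.2 [0.4778 0.2864 0.149 ] [[0.934, 0.357, 0.002], [0.357, -0.934, 0.001], [0.003, -0.0, -1.0]] [-0.34 -0.05 -0.43] 0.10563679502002699 48.85443538427353
[[326.64392531 247.26551795]
 [329.893164   239.29389482]]
```

View pics/w4.png

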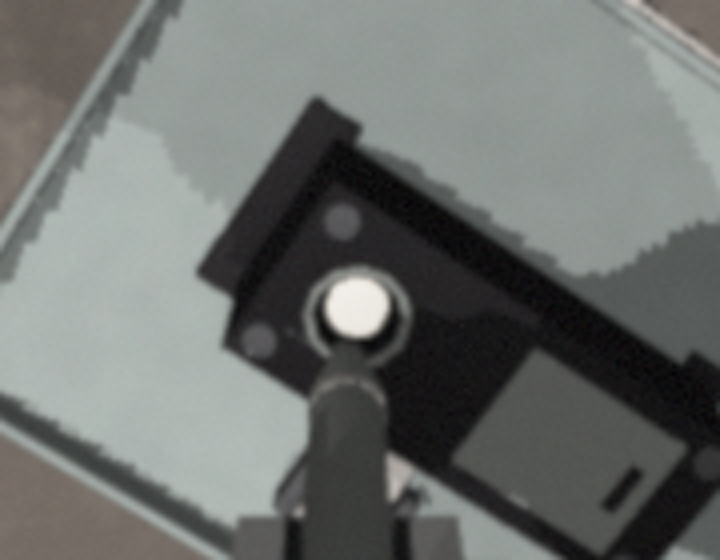

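The recess rim centre is at full-frame (329.5,238.5) and the tip at about (327.3,247).

```bash
python3 - <<'E'
from h import *
o=monitor.get_obs();v=view("wrist",o);c=R(o["tool_rot"]); p=np.array(o["eef_pos"])
r=onz(v,(329.5,238.5),.047);t=onz(v,(327.2,247.2),p[2]-.08)
print(r,t,c.T@(r-t))
E
```

```text
[0.47789294 0.28526689 0.047     ] [0.47850253 0.28727088 0.06884389] [-0.00134296  0.00166086  0.0218399 ]
```

pendant(
  rows="-0.0013,0.0017,0.006,0,0 | 0,0,0.01,0,0 | 0,0,0.008,0,0 | 0,0,0.003,0,0 | 0,0,0.002,0,0 | 0,0,0.001,0,0 | 0,0,0,0,0 | 0,0,0,0,0",
)

```text
t: 7.05
eef_pos: [0.4763, 0.2839, 0.1175]
tool_rot: [0.0, 0.983, 0.182, 0.0]
contact_force: [-1.1, -0.5, 2.5]
gripper_width: 0.108
grasp_force: 49.2
```

pendant(
  rows="0,0,0.001,0,0 | 0,0,0.001,0,0 | 0,0,0,0,0 | 0,0,0,0,0",
)

```text
t: 7.45
eef_pos: [0.4767, 0.2842, 0.1162]
tool_rot: [-0.0, 0.983, 0.182, 0.001]
contact_force: [-1.5, -2.6, 9.0]
gripper_width: 0.118
grasp_force: 49.9
```

pendant(
  rows="0,0,0.001,0,0 | 0,0,0.0005,0,0 | 0,0,0,0,0 | 0,0,0,0,0 | 0,0,0,0,0",
)

```text
t: 7.95
eef_pos: [0.4771, 0.2845, 0.1158]
tool_rot: [-0.0, 0.983, 0.182, 0.001]
contact_force: [-2.1, -2.9, 17.2]
gripper_width: 0.112
grasp_force: 50.8
```

The button has bottomed out. Now I'll return to the holder.

pendant(
  rows="0,0,-0.02,0,0 | 0,0,-0.035,0,0 | 0,0,-0.035,0,0 | -0.0075,0.0202,-0.019,0,0 | -0.0152,0.0403,0,0,0 | -0.0152,0.0403,0,0,0 | -0.0152,0.0403,0,0,0 | -0.0152,0.0403,0,0,0 | -0.0152,0.0403,0,0,0 | -0.0152,0.0403,0,0,0 | -0.0152,0.0403,0,0,0 | -0.0152,0.0403,0,0,0 | -0.0152,0.0403,0,0,0 | -0.0152,0.0403,0,0,0 | -0.0152,0.0403,0,0,0 | -0.0152,0.0403,0,0,0 | -0.0152,0.0403,0,0,0 | -0.0152,0.0403,0,0,0 | -0.0077,0.0202,0,0,0 | 0,0,0,0,0",
)

```text
t: 9.95
eef_pos: [0.4785, -0.3667, 0.2223]
tool_rot: [0.001, 0.984, 0.179, -0.0]
contact_force: [-0.8, 0.1, 0.0]
gripper_width: 0.112
grasp_force: 48.8
```

pendant(
  rows="0,0,0,0,0 | 0,0,0,0,0 | 0,0,0,0,0",
)

```text
t: 10.25
eef_pos: [0.4802, -0.3607, 0.2229]
tool_rot: [-0.0, 0.983, 0.183, 0.0]
contact_force: [0.3, -0.1, -0.3]
gripper_width: 0.111
grasp_force: 48.8
```

```bash
python3 - <<'E'
from h import *
st(); o=monitor.get_obs();v=view("wrist",o); im=camrig.read_camera("wrist"); c=R(o["tool_rot"]); p=np.array(o["eef_pos"])
print(proj(v,[p+c@[.0008,-.0006,.08],[.4783,-.3618,.041]]))
cv2.imwrite("pics/w5.png",cv2.resize(im[160:300,240:420],None,fx=4,fy=4,interpolation=2))
E
```

```text
10.25 [ 0.4802 -0.3607  0.2229] [[0.933, 0.36, 0.0], [0.36, -0.933, 0.0], [0.0, -0.0, -1.0]] [ 0.29 -0.09 -0.28] 0.1107042011170794 48.82876943796873
[[327.10841596 247.26852119]
 [327.88594939 212.62726117]]
```

View pics/w5.png

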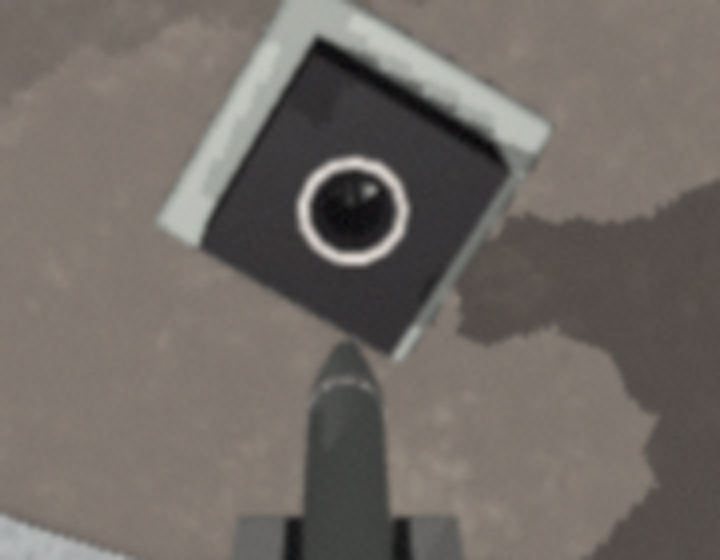

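The ring centre is at (328.25,212.75) and the tip at (326.75,246.75). I'll make a small correction and insert.

pendant(
  rows="-0.0024,0.0014,0.03,0,0 | 0,0,0.035,0,0 | 0,0,0.025,0,0 | 0,0,0,0,0 | 0,0,0,0,0 | 0,0,0.01,0,0 | 0,0,0.01,0,0 | 0,0,0,0,0 | 0,0,0,0,0",
)

```text
t: 11.2
eef_pos: [0.4778, -0.3645, 0.1128]
tool_rot: [-0.0, 0.983, 0.182, -0.0]
contact_force: [0.3, -0.0, -0.2]
gripper_width: 0.112
grasp_force: 48.8
```

pendant(
  rows="0,0,0.008,0,0 | 0,0,0.008,0,0 | 0,0,0.005,0,0 | 0,0,0,0,0 | 0,0,0,0,0",
)

```text
t: 11.7
eef_pos: [0.4779, -0.3642, 0.0915]
tool_rot: [-0.0, 0.983, 0.182, -0.0]
contact_force: [0.6, 1.1, -0.6]
gripper_width: 0.112
grasp_force: 48.8
```

pendant(
  rows="0,0,0.003,0,0 | 0,0,0.001,0,0 | 0,0,0,0,0 | 0,0,0,0,0.2 | 0,0,0,0,0.4 | 0,0,0,0,0.5 | 0,0,0,0,0.5 | 0,0,0,0,0.5",
)

```text
t: 12.5
eef_pos: [0.4779, -0.3646, 0.0879]
tool_rot: [0.0, 0.983, 0.182, 0.0]
contact_force: [-1.3, -0.5, -0.6]
gripper_width: 0.501
grasp_force: 0.0
```

pendant(
  rows="0,0,-0.02,0,0.5 | 0,0,-0.04,0,0.6 | 0,0,-0.04,0,0.7 | 0,0,-0.05,0,1 | 0,0,0,0,1 | 0,0,0,0,1 | 0,0,0,0,1",
)

```text
t: 13.2
eef_pos: [0.4771, -0.3641, 0.2366]
tool_rot: [-0.001, 0.983, 0.182, -0.001]
contact_force: [-0.0, 0.7, 0.2]
gripper_width: 1.001
grasp_force: 0.0
```

```bash
python3 - <<'E'
from h import *
st(); o=monitor.get_obs();v=view("wrist",o); im=camrig.read_camera("wrist"); cv2.imwrite("pics/w6.png",im)
print(proj(v,[[.4784,-.3619,.146],[.4783,-.3618,.041]]))
a=im[150:350,230:430]; m=cv2.cvtColor(a,6); cv2.imwrite("pics/w6c.png",cv2.resize(a,None,fx=1.5,fy=1.5))
E
```

```text
13.2 [ 0.4771 -0.3641  0.2366] [[0.934, 0.358, -0.002], [0.358, -0.934, 0.001], [-0.001, -0.002, -1.0]] [-0.04  0.67  0.23] 1.001190866749673 0.0
[[325.83310363 240.08239849]
 [325.96562691 204.4242182 ]]
```

pendant(
  rows="0,0,-0.01,-0.14,1 | 0,0,-0.01,-0.14,1 | 0,0,0,-0.14,1 | 0,0,0,-0.14,1 | 0,0,0,-0.14,1 | 0,0,0,-0.14,1 | 0,0,0,-0.136,1 | 0.04,-0.0067,0,0,1 | 0.04,-0.0067,0,0,1 | 0.04,-0.0067,0,0,1 | 0.04,-0.0067,0,0,1 | 0.04,-0.0067,0,0,1 | 0.04,-0.0067,0,0,1 | 0.04,-0.0067,0,0,1 | 0.04,-0.0067,0,0,1 | 0.04,-0.0067,0,0,1 | 0,0,0,0,1 | 0,0,0,0,1 | 0,0,0,0,1",
)

```text
t: 15.15
eef_pos: [0.5004, -0.0016, 0.2568]
tool_rot: [-0.0, 0.784, 0.621, -0.001]
contact_force: [-0.7, -0.8, -0.3]
gripper_width: 1.001
grasp_force: 0.0
```

```bash
python3 - <<'E'
from h import *
st(); o=monitor.get_obs();print(np.round(o["q"],2));v=view("wrist",o); im=camrig.read_camera("wrist"); cv2.imwrite("pics/w7.png",im)
m=np.zeros((600,800,3),np.uint8); m[:480,:640]=im
m[480:600,:160]=cv2.resize(cv2.imread("pics/w6.png")[180:270,265:385],(160,120))
s=camrig.read_camera("side"); cv2.imwrite("pics/side1.png",s)
m[:280,640:800]=cv2.resize(s[260:348,295:345],(160,280))
cv2.imwrite("pics/m1.png",m)
E
```

```text
15.15 [ 0.5004 -0.0016  0.2568] [[0.229, 0.974, -0.002], [0.974, -0.229, -0.0], [-0.001, -0.002, -1.0]] [-0.75 -0.85 -0.28] 1.0006013189197422 0.0
[ 0.36  0.21 -0.55  1.9   0.12  1.06 -0.47]
```

View pics/m1.png

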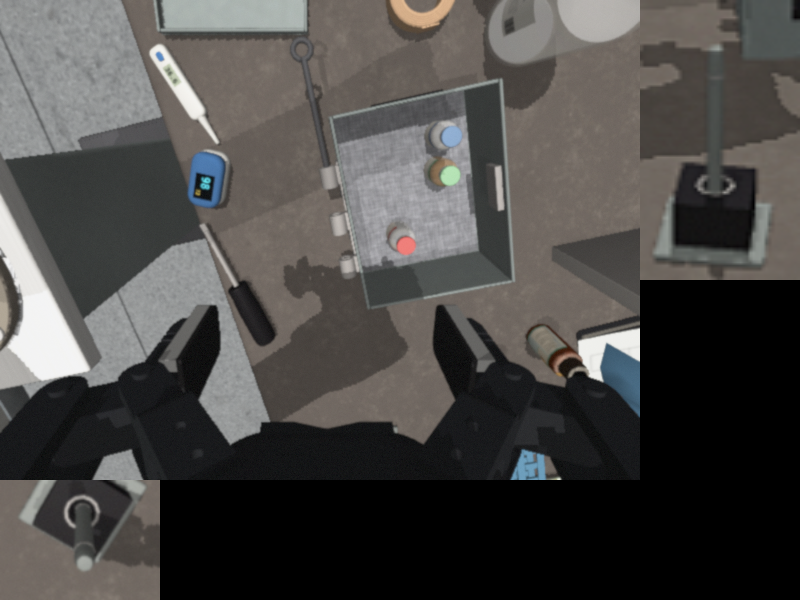

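The inset confirms the stylus is standing in its holder. Box rim corners are at (331,116), (502,80), (515,281), (369,307), with knuckles near (332,178), (339,223), (348,264). The pin's eye is at (301,47).

```bash
python3 - <<'E'
from h import *
o=monitor.get_obs();v=view("wrist",o)
loc=[(-.07,.09,.085),(.07,.09,.085),(.07,-.09,.085),(-.07,-.09,.085)]
uv=[(331,116),(502,80),(515,281),(369,307)]
p,f=fit(v,loc,uv,[.56,0,-.1]); print("box",p,np.round(f,1).tolist())
c,s=np.cos(p[2]),np.sin(p[2]); M=np.array([[c,-s],[s,c]])
for y in(.042,0,-.042): print(proj(v,[*(M@[-.08,y]+p[:2]),.09]))
L=M@[-.16,0]+p[:2]; print("lid target",L,np.hypot(*L))
# lid re-fit from w3 with inner corners at z .014
import json
T=np.eye(4);T[:3,:3]=np.array([[0.934,0.356,-0.001],[0.356,-0.934,-0.002],[-0.002,0.001,-1]]);T[:3,3]=[.4274,.2737,.2245]
ci,f_=K("wrist"); V=np.linalg.inv(T@np.array(ci["hand_eye"]));w=(V,ci,f_)
for e in (0,.003):
  l=[(.07-e,.09-e,.014),(.07-e,-.09+e,.014),(-.07+e,-.09+e,.014),(-.07+e,.09-e,.014),(0,.028,.047)]
  q,g=fit(w,l,[(324,43),(478,159),(392,269),(242,175),(336,153)],[.45,.27,-.25]); print(q,np.round(g,1).tolist())
  # recess offset from pose
c,s=np.cos(q[2]),np.sin(q[2]); print("recess pred",q[0]-s*.028,q[1]+c*.028)
# lid from knuckles seen: lid corners in this image
print(proj(v,[[q[0]+c*.07+s*.09,q[1]+s*.07-c*.09,.014],[q[0]-c*.07+s*.09,q[1]-s*.07-c*.09,.014]]))
E
```

```text
box [ 0.58961243 -0.01539593 -0.02487657] [[-1.6, -0.0], [2.1, -2.5], [0.7, 1.4], [-1.4, 2.8]]
[[329.3868638  177.56359836]]
[[339.1588213  224.73966354]]
[[348.19255054 268.35073932]]
lid target [ 0.42966194 -0.01141609] 0.42981357392091385
[ 0.47134615  0.25547872 -0.22831144] [[-1.9, -3.4], [3.4, -0.0], [-0.5, 3.7], [-1.6, 0.6], [0.7, 0.9]]
[ 0.47204417  0.25581143 -0.22784452] [[-1.1, 1.0], [-1.1, -0.1], [-1.1, -0.7], [2.6, -1.0], [0.6, -0.0]]
recess pred 0.4783687600705038 0.2830877892009755
[[308.30162903  33.06547503]
 [158.05355575  33.71926365]]
```

pendant(
  rows="0.0349,-0.01246,0,0,1 | 0.0349,-0.01246,0,0,1 | 0.0349,-0.01246,0,0,1 | 0.0349,-0.01246,0,0,1 | 0.0349,-0.01246,0,0,1 | 0.0349,-0.01246,0,0,1 | 0.0349,-0.01246,0,0,1 | 0,0,0.04,0,1 | 0,0,0.04,0,1 | 0,0,0.04,0,1 | 0,0,0.04,0,1 | 0,0,0,0,1 | 0,0,0,0,1 | 0,0,0,0,1",
)

```text
t: 16.65
eef_pos: [0.4729, 0.2582, 0.0999]
tool_rot: [0.0, 0.784, 0.621, 0.002]
contact_force: [0.0, 0.2, 0.8]
gripper_width: 1.003
grasp_force: 0.0
```

```bash
python3 - <<'E'
from h import *
st(); o=monitor.get_obs();v=view("wrist",o); im=camrig.read_camera("wrist"); cv2.imwrite("pics/w8.png",im)
print(R(o["tool_rot"]).T@(np.array([.4715,.256,.016])-o["eef_pos"]))
# button centroid vs prediction
m=(im.min(2)>190).astype(np.uint8); n,_,S,C=cv2.connectedComponentsWithStats(m)
print([(S[i,4],C[i].round(1).tolist()) for i in range(1,n) if S[i,4]>80]); print(proj(v,[.4778,.2845,.047]),proj(v,[.4778,.2845,.040]))
E
```

```text
16.65 [0.4729 0.2582 0.0999] [[0.228, 0.974, 0.003], [0.974, -0.228, 0.002], [0.002, 0.002, -1.0]] [0.03 0.24 0.78] 1.003070826891229 0.0
[-0.00261509 -0.00112395  0.08392481]
[(np.int32(250), [321.6, 214.9]), (np.int32(700), [241.6, 398.1])]
[[322.99416409 219.94611901]] [[323.07079616 216.69247982]]
```

pendant(
  rows="-0.0026,-0.001,0.02,0,0.8 | 0,0,0.03,0,0.7 | 0,0,0.02,0,0.7 | 0,0,0.01,0,0.7 | 0,0,0.002,0,0.7 | 0,0,0,0,0.7",
  clamp_n=60,
)

```text
t: 17.3
eef_pos: [0.4707, 0.2558, 0.0169]
tool_rot: [0.0, 0.783, 0.622, 0.001]
contact_force: [0.5, 0.0, 0.8]
gripper_width: 0.703
grasp_force: 0.0
```

pendant(
  rows="0,0,0,0,0.5 | 0,0,0,0,0.4 | 0,0,0,0,0.3 | 0,0,0,0,0.2 | 0,0,0,0,0.0 | 0,0,0,0,0 | 0,0,0,0,0",
  clamp_n=80,
)

```text
t: 18.0
eef_pos: [0.4707, 0.2558, 0.0172]
tool_rot: [0.0, 0.783, 0.622, 0.001]
contact_force: [-1.2, -0.6, 6.0]
gripper_width: 0.41
grasp_force: 80.2
```

pendant(
  rows="0,0,-0.005,0,0 | 0,0,-0.015,0,0 | 0,0,-0.03,0,0 | 0,0,-0.03,0,0 | 0,0,-0.03,0,0 | 0,0,-0.03,0,0 | 0,0,-0.02,0,0 | 0,0,-0.01,-0.05,0 | 0,0,0,-0.1,0 | 0,0,0,-0.053,0 | 0,0,0,0,0 | 0,0,0,0,0 | 0,0,0,0,0",
)

```text
t: 19.3
eef_pos: [0.4697, 0.2551, 0.186]
tool_rot: [0.0, 0.717, 0.697, -0.0]
contact_force: [0.3, 0.2, -4.5]
gripper_width: 0.407
grasp_force: 80.8
```

```bash
python3 - <<'E'
from h import *
st(); o=monitor.get_obs()
print(R(o["tool_rot"]).T@(np.array([.4297,-.0114,.158])-o["eef_pos"]))
E
```

```text
19.3 [0.4697 0.2551 0.186 ] [[0.027, 1.0, -0.0], [1.0, -0.027, -0.0], [-0.0, -0.0, -1.0]] [ 0.3   0.19 -4.53] 0.4065606117387912 80.82202970981598
[-0.26744559 -0.03273775  0.02801771]
```

pendant(
  rows="-0.01,-0.001,0,0,0 | -0.02,-0.0026,0,0,0 | -0.027,-0.0033,0,0,0 | -0.027,-0.0033,0,0,0 | -0.027,-0.0033,0,0,0 | -0.027,-0.0033,0,0,0 | -0.027,-0.0033,0,0,0 | -0.027,-0.0033,0,0,0 | -0.027,-0.0033,0,0,0 | -0.027,-0.0033,0,0,0 | -0.02,-0.0027,0,0,0 | 0,0,0,0,0 | 0,0,0,0,0 | 0,0,0,0,0 | 0,0,0,0,0",
)

```text
t: 20.8
eef_pos: [0.4303, -0.009, 0.1859]
tool_rot: [-0.0, 0.716, 0.698, 0.0]
contact_force: [-0.8, 0.9, -5.2]
gripper_width: 0.41
grasp_force: 80.8
```

```bash
python3 - <<'E'
from h import *
st(); o=monitor.get_obs();v=view("wrist",o); im=camrig.read_camera("wrist"); cv2.imwrite("pics/w9.png",im); print(np.round(o["q"],3))
sc=camrig.read_camera("scene"); cv2.imwrite("pics/sc9.png",sc); cv2.imwrite("pics/sd9.png",camrig.read_camera("side"))
def P(p,l):
    l=np.array(l); c,s=np.cos(p[2]),np.sin(p[2]); return np.c_[p[0]+c*l[:,0]-s*l[:,1],p[1]+s*l[:,0]+c*l[:,1],p[3]+l[:,2]]
bx=[.5896,-.0154,-.0249,0]
print("box knuckles",proj(v,P(bx,[(-.08,.042,.092),(-.08,0,.092),(-.08,-.042,.092),(-.07,.09,.085),(-.07,-.09,.085),(.07,.09,.085),(.07,-.09,.085)])).round(1).tolist())
lz=o["eef_pos"][2]-.0172
ld=[o["eef_pos"][0],o["eef_pos"][1],np.arctan2(-R(o["tool_rot"])[0,0],R(o["tool_rot"])[0,1]),lz];print(ld)
print("lid",proj(v,P(ld,[(.08,.021,.021),(.08,-.021,.021),(.07,.09,.014),(.07,-.09,.014),(-.07,.09,.014),(0,.028,.047)])).round(1).tolist())
E
```

```text
20.8 [ 0.4303 -0.009   0.1859] [[0.025, 1.0, 0.0], [1.0, -0.025, 0.0], [0.0, 0.0, -1.0]] [-0.78  0.88 -5.18] 0.40958992067852795 80.75218454003334
[ 0.468  0.185 -0.646  2.125  0.144  0.874 -0.287]
box knuckles [[448.7, 183.5], [442.4, 245.3], [436.7, 300.9], [469.2, 104.6], [441.3, 352.6], [694.9, 104.6], [623.2, 352.7]]
[np.float64(0.43033996380734485), np.float64(-0.008997681181035456), np.float64(-0.024521243907363023), np.float64(0.16870816235476918)]
lid [[521.4, 270.1], [506.0, 358.1], [515.1, 88.9], [460.4, 463.3], [133.4, 88.9], [324.1, 281.5]]
```

pendant(
  rows="-0.0024,-0.0006,0.01,0,0 | 0,0,0.02,0,0 | 0,0,0.02,0,0 | 0,0,0.016,0,0 | 0,0,0.007,0,0 | 0,0,0.003,0,0 | 0,0,0,0,0 | 0,0,0,0,0 | 0,0,0,0,0",
)

```text
t: 21.85
eef_pos: [0.4302, -0.0122, 0.1105]
tool_rot: [0.001, 0.716, 0.698, 0.0]
contact_force: [-0.4, 0.7, -5.0]
gripper_width: 0.404
grasp_force: 80.6
```

```bash
python3 - <<'E'
from h import *
st(); o=monitor.get_obs();v=view("wrist",o); im=camrig.read_camera("wrist"); cv2.imwrite("pics/w10.png",im)
sc=camrig.read_camera("scene"); cv2.imwrite("pics/sc10.png",sc); sd=camrig.read_camera("side"); cv2.imwrite("pics/sd10.png",sd)
def P(p,l):
    l=np.array(l); c,s=np.cos(p[2]),np.sin(p[2]); return np.c_[p[0]+c*l[:,0]-s*l[:,1],p[1]+s*l[:,0]+c*l[:,1],p[3]+l[:,2]]
bx=[.5896,-.0154,-.0249,0]; ks=[(-.08,.042,.092),(-.08,0,.092),(-.08,-.042,.092),(-.07,.09,.085),(-.07,-.09,.085)]
ld=[o["eef_pos"][0],o["eef_pos"][1],np.arctan2(-R(o["tool_rot"])[0,0],R(o["tool_rot"])[0,1]),o["eef_pos"][2]-.0172];print(ld)
kl=[(.08,.021,.021),(.08,-.021,.021),(.07,.09,.014),(.07,-.09,.014)]
for n,w in [("wrist",v),("scene",view("scene")),("side",view("side"))]:
    print(n,"box",proj(w,P(bx,ks)).round(1).tolist(),"lid",proj(w,P(ld,kl)).round(1).tolist())
m=np.zeros((600,800,3),np.uint8)
m[:600,:500]=cv2.resize(im[80:380,390:640],None,fx=2,fy=2,interpolation=2)
m[:300,500:]=cv2.resize(sc[190:290,200:300],(300,300),interpolation=2)
m[300:,500:]=cv2.resize(sd[200:300,270:370],(300,300),interpolation=2)
cv2.imwrite("pics/m2.png",m)
E
```

```text
21.85 [ 0.4302 -0.0122  0.1105] [[0.026, 1.0, 0.001], [1.0, -0.026, -0.0], [-0.0, 0.001, -1.0]] [-0.37  0.74 -4.96] 0.40356408660707477 80.58691039681435
[np.float64(0.43018793841371866), np.float64(-0.012231119339552888), np.float64(-0.026112306120701933), np.float64(0.0932507468326125)]
wrist box [[502.8, 205.0], [490.1, 290.4], [479.1, 364.3], [535.4, 90.4], [481.2, 427.3]] lid [[521.3, 270.1], [505.9, 357.9], [515.0, 88.9], [460.3, 463.1]]
scene box [[280.6, 237.2], [295.8, 231.2], [310.6, 225.4], [259.9, 245.0], [324.1, 219.8]] lid [[288.4, 225.4], [303.5, 219.6], [264.9, 240.2], [330.0, 214.9]]
side box [[321.5, 227.6], [322.1, 233.1], [322.7, 239.0], [324.2, 223.8], [327.2, 248.6]] lid [[322.1, 223.1], [322.7, 228.6], [317.8, 216.9], [319.9, 241.0]]
```

View pics/m2.png

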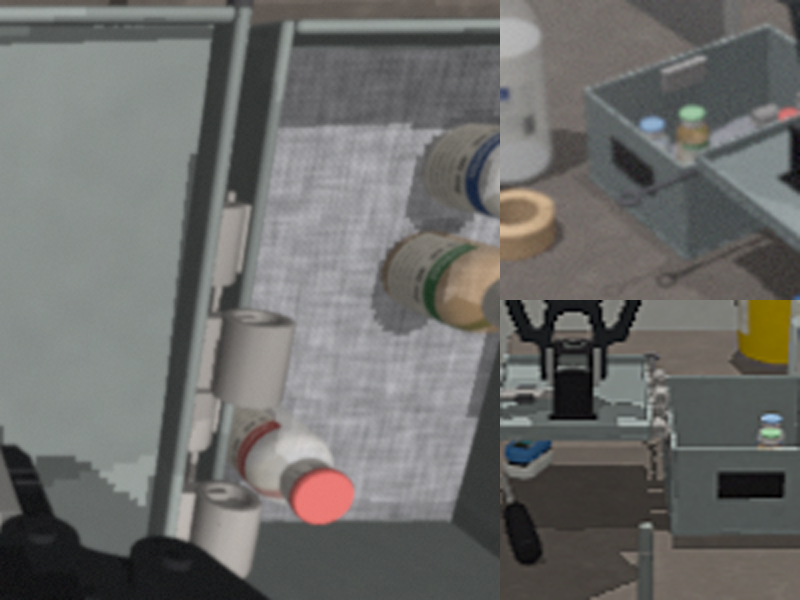

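The montage shows the lid hovering level above the hinge. Lid knuckle end-face centres are near full-frame (518.5,238) and (504,325), the lid edge runs from (511.5,86) to (471,340), and the box rim corner is at (535,94). The lid's knuckles lie over the gaps.

```bash
python3 - <<'E'
from h import *
o=monitor.get_obs();v=view("wrist",o); im=cv2.imread("pics/w10.png")
def P(p,l):
    l=np.array(l); c,s=np.cos(p[2]),np.sin(p[2]); return np.c_[p[0]+c*l[:,0]-s*l[:,1],p[1]+s*l[:,0]+c*l[:,1],p[3]+l[:,2]]
bx=[.5896,-.0154,-.0249,0];ld=[.4302,-.0122,-.0261,.0933]
C=lambda p,l:((proj(v,P(p,l))-[390,80])*2).round(1).tolist()
print("lid end faces",C(ld,[(.08,.03,.014),(.08,-.012,.014)]),"silh R",C(ld,[(.087,.03,.014),(.087,.012,.014)]),"top -y ends",C(ld,[(.08,.012,.021),(.08,-.03,.021)]))
print("lid corner,edge",C(ld,[(.07,.09,.014),(.07,0,.014),(.07,-.06,.014)]))
print("box rim",C(bx,[(-.07,.09,.085),(-.07,.03,.085),(-.067,.087,.085)]))
print("box k +y: endface,right edges, +y top,-y top",C(bx,[(-.08,.051,.085),(-.073,.051,.085),(-.073,.033,.085),(-.08,.051,.092),(-.08,.033,.092)]))
g=cv2.cvtColor(im,6)
for r in (100,120,140,200): print(r,g[r,485:545].tolist())
E
```

```text
lid end faces [[255.0, 327.0], [225.4, 503.1]] silh R [[288.7, 327.0], [274.2, 405.9]] top -y ends [[257.9, 420.5], [227.9, 590.5]]
lid corner,edge [[252.5, 17.0], [188.1, 455.6], [156.0, 673.7]]
box rim [[292.9, 20.3], [248.8, 292.7], [304.6, 35.4]]
box k +y: endface,right edges, +y top,-y top [[219.2, 204.2], [250.0, 204.2], [238.0, 280.5], [233.5, 209.6], [221.7, 288.7]]
100 [136, 136, 135, 136, 135, 136, 134, 134, 135, 128, 107, 71, 56, 54, 55, 54, 54, 57, 57, 59, 64, 84, 106, 126, 136, 141, 141, 135, 117, 79, 55, 56, 56, 56, 55, 59, 53, 53, 57, 54, 55, 54, 54, 63, 84, 113, 134, 146, 152, 151, 131, 90, 62, 56, 57, 55, 58, 59, 56, 56]
120 [139, 141, 142, 143, 140, 142, 139, 126, 85, 58, 54, 55, 56, 57, 55, 57, 56, 64, 78, 102, 123, 137, 144, 144, 132, 108, 70, 51, 54, 54, 54, 52, 53, 54, 55, 53, 56, 55, 56, 54, 63, 82, 112, 132, 147, 154, 151, 135, 109, 92, 90, 91, 97, 102, 99, 97, 96, 98, 99, 96]
140 [144, 144, 142, 142, 136, 110, 72, 56, 56, 54, 55, 57, 57, 58, 60, 75, 99, 119, 133, 143, 142, 133, 111, 73, 53, 52, 54, 54, 57, 54, 53, 53, 53, 53, 55, 56, 57, 60, 77, 102, 118, 128, 135, 130, 118, 104, 100, 101, 105, 105, 102, 101, 103, 104, 103, 100, 102, 105, 104, 103]
200 [55, 56, 53, 56, 55, 55, 65, 84, 109, 123, 137, 144, 138, 138, 147, 156, 157, 157, 157, 154, 152, 152, 146, 137, 132, 138, 153, 140, 100, 88, 106, 121, 131, 136, 132, 139, 150, 156, 160, 158, 152, 146, 148, 156, 160, 161, 157, 151, 153, 156, 155, 149, 146, 146, 146, 149, 150, 150, 149, 149]
```

```bash
cat > edge.py <<'E'
from h import *
def run(png,zl,lidz_rows,box_rows,gl,gb,o):
    v=view("wrist",o); g=cv2.GaussianBlur(cv2.cvtColor(cv2.imread(png),6),(1,5),0).astype(float)
    out=[]
    for name,rows,guess,sgn,z in [("lid",lidz_rows,gl,-1,zl),("box",box_rows,gb,1,.085)]:
        pts=[]
        for r in rows:
            x0=guess[0]+(r-guess[1])*guess[2]; a=int(round(x0))-6; d=sgn*np.diff(g[r,a:a+13])
            k=int(d.argmax()); w=np.clip(d[max(0,k-2):k+3],0,None)
            if d[k]<15: continue
            pts.append(onz(v,(a+max(0,k-2)+.5+(w*np.arange(len(w))).sum()/w.sum(),r),z))
        pts=np.array(pts)
        for _ in range(3):
            c=np.polyfit(pts[:,1],pts[:,0],1); e=pts[:,0]-np.polyval(c,pts[:,1]); pts=pts[abs(e)<max(.0006,2*e.std())]
        print(name,len(pts),"x at y=.03,-.03 (y=0 line)",np.polyval(c,[.03,-.011,-.05]).round(4),"yaw",-np.arctan(c[0]),"std",e.std()); out.append(c)
    return out
if __name__=="__main__":
    o=monitor.get_obs()
    run("pics/w10.png",.0933+.014,range(95,330),range(95,225),(513.5,100,-.147),(529.5,100,-.15),o)
E
python3 edge.py
```

```text
lid 144 x at y=.03,-.03 (y=0 line) [0.5015 0.5012 0.5008] yaw -0.009173690055670121 std 0.0008881868241901994
box 125 x at y=.03,-.03 (y=0 line) [0.5189 0.5184 0.518 ] yaw -0.012320437382821606 std 0.00016645582758301075
```

```bash
sed -i 's/range(95,330),/range(95,200),/' edge.py; python3 edge.py; python3 - <<'E'
from h import *
v=view("wrist",monitor.get_obs())
for r,a,b in [(100,513.5,529.5),(120,510.2,527),(140,507.7,524)]: print(onz(v,(a,r),.1073),onz(v,(b,r),.085))
g=cv2.cvtColor(cv2.imread("pics/w10.png"),6)
for r in range(150,340,20): print(r,g[r,455:525:1].tolist())
E
```

```text
lid 83 x at y=.03,-.03 (y=0 line) [0.5008 0.4998 0.4988] yaw -0.025509744310964363 std 5.3132142144114444e-05
box 125 x at y=.03,-.03 (y=0 line) [0.5189 0.5184 0.518 ] yaw -0.012320437382821606 std 0.00016645582758301075
[0.5020239  0.07200542 0.1073    ] [0.51948474 0.07245751 0.085     ]
[0.50169956 0.06496565 0.1073    ] [0.51956512 0.06432535 0.085     ]
[0.50166953 0.05769042 0.1073    ] [0.51942802 0.05593625 0.085     ]
150 [142, 143, 143, 142, 142, 142, 141, 143, 142, 142, 143, 144, 141, 142, 141, 141, 143, 142, 142, 141, 142, 141, 143, 141, 142, 142, 142, 141, 142, 141, 141, 140, 140, 127, 90, 61, 58, 56, 56, 56, 57, 56, 57, 64, 84, 105, 124, 138, 144, 139, 125, 94, 64, 54, 54, 55, 52, 55, 52, 52, 54, 56, 53, 55, 54, 57, 68, 93, 111, 125]
170 [140, 139, 140, 141, 141, 141, 141, 139, 139, 140, 139, 140, 139, 140, 139, 138, 141, 141, 142, 141, 142, 140, 141, 141, 141, 142, 140, 137, 119, 94, 83, 75, 61, 55, 55, 55, 57, 59, 58, 58, 62, 78, 104, 123, 138, 146, 142, 128, 101, 68, 53, 53, 53, 51, 54, 54, 56, 54, 53, 51, 51, 56, 57, 68, 92, 112, 124, 133, 137, 138]
190 [142, 140, 1
[... 1964 characters left out ...]
5, 120, 115, 119, 124, 119, 113, 110, 110, 108, 108]
310 [138, 139, 138, 143, 152, 157, 157, 157, 157, 156, 158, 157, 141, 99, 66, 60, 60, 59, 58, 60, 57, 71, 97, 120, 134, 143, 140, 125, 91, 80, 114, 144, 147, 115, 72, 54, 54, 52, 50, 55, 53, 58, 79, 104, 119, 129, 132, 120, 102, 96, 91, 81, 76, 72, 66, 63, 59, 76, 108, 118, 125, 129, 136, 138, 145, 150, 156, 162, 166, 166]
330 [114, 110, 109, 122, 149, 159, 158, 146, 116, 100, 89, 66, 60, 58, 60, 60, 63, 63, 73, 101, 131, 149, 159, 161, 158, 166, 178, 183, 183, 181, 178, 160, 114, 75, 72, 81, 88, 95, 96, 95, 95, 100, 103, 105, 107, 108, 108, 108, 100, 94, 90, 87, 83, 84, 86, 79, 76, 74, 69, 67, 69, 78, 84, 93, 103, 120, 132, 136, 144, 144]
```

```bash
python3 - <<'E'
from h import *
v=view("wrist",monitor.get_obs())
P=np.array([onz(v,u,.085) for u in [(529.2,100),(526.5,120),(523.6,140),(521.8,150),(518.9,170),(509.7,230),(497.3,310)]]); print(P.round(4).tolist())
c=np.polyfit(P[:,1],P[:,0],1); print(np.polyval(c,[.09,-.011,-.09]),-np.arctan(c[0]),P[:,0]-np.polyval(c,P[:,1]))
# corner ends of box rim: +y rim edge profile along column 560 and lid +y edge along column 450
g=cv2.cvtColor(cv2.imread("pics/w10.png"),6)
print(g[75:110,570].tolist()); print(g[70:105,480].tolist())
# end faces and knuckle ends: profile down lid knuckle top line and box knuckle
print(g[225:300,517].tolist()); print(g[170:235,503].tolist()); print(g[310:380,506].tolist())
E
```

```text
[[0.5194, 0.0725, 0.085], [0.5193, 0.0643, 0.085], [0.5193, 0.0559, 0.085], [0.519, 0.0516, 0.085], [0.5189, 0.0428, 0.085], [0.5184, 0.0146, 0.085], [0.5174, -0.028, 0.085]]
[0.51983755 0.51782122 0.5162441 ] -0.019960942768391197 [-1.30448109e-04  2.36600488e-05  9.45301705e-05 -2.44893888e-05
  4.69947122e-05  3.77083189e-05 -4.79557530e-05]
[106, 104, 104, 103, 104, 102, 96, 95, 98, 101, 101, 99, 99, 97, 110, 137, 150, 155, 154, 140, 118, 94, 67, 59, 57, 55, 59, 66, 78, 93, 104, 109, 111, 107, 110]
[97, 96, 99, 99, 97, 96, 94, 94, 93, 94, 95, 96, 102, 119, 141, 148, 148, 142, 130, 117, 96, 76, 75, 90, 87, 86, 85, 87, 90, 109, 134, 144, 143, 142, 143]
[160, 157, 157, 159, 153, 146, 144, 144, 143, 132, 135, 153, 151, 138, 138, 136, 110, 104, 121, 139, 142, 142, 143, 144, 143, 144, 145, 145, 146, 144, 146, 146, 147, 147, 148, 147, 148, 149, 149, 151, 149, 153, 151, 153, 151, 153, 154, 152, 153, 154, 151, 152, 154, 152, 155, 152, 154, 152, 149, 138, 128, 121, 119, 124, 128, 119, 108, 108, 111, 95, 81, 81, 81, 74, 62]
[101, 98, 86, 82, 81, 85, 88, 92, 97, 96, 96, 98, 97, 105, 136, 157, 161, 160, 161, 160, 161, 159, 159, 158, 159, 159, 157, 155, 156, 158, 157, 155, 156, 155, 154, 153, 153, 153, 153, 152, 152, 152, 152, 149, 150, 149, 149, 148, 146, 146, 147, 140, 120, 79, 56, 52, 53, 55, 54, 51, 55, 53, 55, 54, 58]
[81, 86, 91, 95, 99, 105, 104, 102, 101, 103, 103, 101, 116, 136, 141, 141, 139, 136, 124, 98, 87, 87, 83, 88, 111, 142, 166, 170, 170, 169, 169, 171, 172, 172, 171, 173, 174, 174, 176, 175, 175, 174, 175, 178, 173, 175, 175, 175, 175, 175, 174, 174, 174, 173, 161, 129, 78, 35, 29, 23, 26, 26, 24, 24, 28, 28, 24, 28, 27, 27]
```

```bash
python3 - <<'E'
from h import *
v=view("wrist",monitor.get_obs())
q=lambda u,z:onz(v,u,z)
a=q((570,89.6),.085);b=q((480,83.1),.1073);print("box +y edge",a,"lid +y edge",b)
yb=-.020;yl=-.0255
# centre-line y (frame y projected): along own y-axis
fy=lambda P,t:-np.sin(t)*P[0]+np.cos(t)*P[1]
print("box y0",fy(a,yb)-.09,"lid y0 (in box yaw)",fy(b,yl)-.09)
k1=q((503,183.9),.092);k2=q((503,222.7),.092);print("box knuckle y0",fy(k1,yb)-.051,fy(k2,yb)-.033)
l2=q((506,365),.0933+.021);l1=q((517,284.5),.0933+.021);print("lid kn y0",fy(l1,yl)-.012,fy(l2,yl)+.03)
print("needed lid pos by yaw", )
E
```

```text
box +y edge [0.53600654 0.07614988 0.085     ] lid +y edge [0.48906431 0.07813237 0.1073    ]
box y0 -0.003145931272196395 lid y0 (in box yaw) 0.0005767545838234328
box knuckle y0 -0.0028113830888709807 -0.002433244136959313
lid kn y0 0.0013202250566232213 0.004160764099183575
needed lid pos by yaw
```

pendant(
  rows="-0.0014,-0.002,0,-0.004,0 | 0,0,0.004,0,0 | 0,0,0.004,0,0 | 0,0,0,0,0 | 0,0,0,0,0",
)

```text
t: 22.5
eef_pos: [0.4274, -0.0135, 0.1016]
tool_rot: [-0.0, 0.715, 0.699, -0.0]
contact_force: [1.0, -0.4, -4.4]
gripper_width: 0.411
grasp_force: 80.7
```

pendant(
  rows="0,0,0.003,0,0 | 0,0,0.003,0,0 | 0,0,0.003,0,0 | 0,0,0.003,0,0 | 0,0,0.002,0,0 | 0,0,0,0,0 | 0,0,0,0,0 | 0,0,0,0,0 | 0,0,0,0,0",
)

```text
t: 23.4
eef_pos: [0.4277, -0.0136, 0.0879]
tool_rot: [0.0, 0.715, 0.699, 0.0]
contact_force: [-0.2, -0.5, -5.2]
gripper_width: 0.407
grasp_force: 80.7
```

```bash
python3 - <<'E'
from h import *
st(); im=camrig.read_camera("wrist"); cv2.imwrite("pics/w11.png",im)
g=cv2.cvtColor(im,6)
for r in (100,120,140,160): print(r,g[r,480:550].tolist())
for r in (190,210,230,250,270,310): print(r,g[r,470:550].tolist())
print(g[70:105,480].tolist(),g[75:110,570].tolist())
E
```

```text
23.4 [ 0.4277 -0.0136  0.0879] [[0.022, 1.0, 0.0], [1.0, -0.022, -0.0], [-0.0, 0.0, -1.0]] [-0.21 -0.55 -5.23] 0.4072261912246193 80.71016505360603
100 [136, 137, 137, 135, 137, 137, 138, 136, 137, 137, 138, 135, 125, 98, 85, 76, 61, 54, 55, 53, 55, 56, 58, 57, 60, 67, 86, 107, 126, 139, 145, 144, 135, 118, 79, 58, 58, 58, 57, 57, 58, 57, 57, 58, 56, 56, 57, 59, 58, 57, 57, 57, 58, 55, 54, 42, 39, 43, 49, 57, 60, 66, 69, 72, 78, 79, 80, 82, 82, 80]
120 [142, 141, 143, 141, 143, 143, 143, 142, 143, 141, 129, 98, 79, 64, 54, 55, 54, 53, 55, 54, 58, 55, 64, 80, 104, 122, 137, 146, 145, 133, 108, 70, 52, 54, 52, 51, 55, 51, 53, 52, 53, 52, 53, 56, 55, 54, 55, 56, 56, 56, 58, 55, 42, 38, 47, 52, 57, 59, 67, 73, 75, 78, 80, 78, 79, 78, 70, 59, 56, 57]
140 [144, 143, 143, 144, 143, 144, 143, 1
[... 2421 characters left out ...]
65, 165, 166, 163]
310 [58, 58, 59, 57, 59, 61, 71, 97, 122, 137, 145, 143, 127, 87, 59, 54, 55, 55, 57, 60, 63, 67, 69, 75, 82, 90, 97, 103, 110, 117, 120, 124, 125, 132, 134, 134, 142, 147, 148, 150, 151, 152, 153, 156, 154, 157, 157, 156, 156, 159, 154, 157, 157, 153, 148, 141, 135, 106, 81, 97, 121, 137, 149, 153, 144, 128, 114, 110, 103, 90, 81, 79, 80, 82, 88, 88, 80, 75, 75, 71]
[93, 92, 94, 91, 90, 91, 91, 90, 91, 93, 91, 94, 98, 120, 143, 150, 151, 144, 134, 116, 96, 75, 78, 91, 89, 85, 87, 87, 92, 113, 136, 144, 143, 145, 144] [97, 95, 90, 89, 88, 91, 88, 86, 77, 70, 70, 70, 77, 79, 83, 88, 92, 96, 101, 106, 110, 114, 117, 120, 125, 129, 133, 135, 137, 139, 139, 142, 144, 147, 147]
```

```bash
python3 - <<'E'
from h import *
o=monitor.get_obs(); v=view("wrist",o); g=cv2.cvtColor(cv2.imread("pics/w11.png"),6).astype(np.float32)
yaw=-.022; c,s=np.cos(yaw),np.sin(yaw); A=np.array([.4277,-.0122])
ys=np.arange(-.052,.056,.0005)
W=np.array([[A[0]+c*.080-s*y,A[1]+s*.080+c*y,.092] for y in ys]); uv=proj(v,W).astype(np.float32)
val=cv2.remap(g,uv[:,0].reshape(-1,1),uv[:,1].reshape(-1,1),1).ravel()
for i in range(0,len(ys),12): print(round(ys[i]*1000,1),uv[i].round(0),val[i:i+12].astype(int).tolist())
E
```

```text
-52.0 [497. 413.] [34, 28, 28, 24, 27, 28, 27, 28, 27, 25, 26, 26]
-46.0 [499. 402.] [26, 27, 26, 24, 24, 25, 26, 27, 28, 26, 24, 26]
-40.0 [500. 391.] [26, 27, 27, 26, 26, 25, 26, 27, 26, 26, 23, 23]
-34.0 [502. 380.] [25, 25, 26, 26, 27, 27, 25, 25, 26, 28, 26, 26]
-28.0 [504. 369.] [27, 27, 27, 40, 78, 129, 161, 173, 175, 176, 176, 177]
-22.0 [506. 358.] [177, 177, 177, 176, 175, 177, 177, 177, 176, 177, 177, 176]
-16.0 [508. 346.] [177, 179, 179, 177, 178, 178, 178, 178, 177, 176, 165, 131]
-10.0 [511. 334.] [97, 80, 71, 71, 93, 134, 165, 175, 176, 177, 176, 176]
-4.0 [513. 322.] [176, 176, 176, 177, 177, 174, 166, 158, 154, 155, 155, 156]
2.0 [515. 309.] [155, 155, 155, 156, 156, 155, 156, 156, 155, 155, 156, 156]
8.0 [517. 296.] [156, 156, 154, 155, 145, 115, 90, 78, 75, 77, 91, 127]
14.0 [520. 283.] [149, 154, 156, 156, 155, 155, 154, 154, 156, 156, 156, 156]
20.0 [522. 270.] [156, 156, 157, 157, 157, 156, 157, 157, 157, 156, 157, 158]
26.0 [524. 256.] [158, 158, 158, 157, 157, 157, 158, 157, 156, 158, 140, 105]
32.0 [527. 241.] [81, 81, 91, 97, 110, 136, 151, 155, 156, 154, 155, 156]
38.0 [529. 227.] [156, 156, 156, 156, 156, 156, 155, 156, 157, 157, 156, 157]
44.0 [532. 212.] [158, 157, 158, 157, 157, 158, 158, 158, 158, 157, 157, 158]
50.0 [535. 197.] [158, 158, 158, 157, 136, 99, 92, 100, 128, 150, 155, 143]
```

The knuckles interleave with 3.0 mm gaps on both sides of the lid's +y knuckle. The axes agree to under 1 mm in x, the height is right, and there is no contact load.

```bash
python3 -c "
from station import bot, camrig, job, monitor
print(job.hand_in())"
```

```text
the job is handed in; nothing more can be done
None
```

I handed the job in with the reset button pressed, the stylus back in its holder, and the lid held still at the box with its knuckles lined up between the box's three. My measurements put the hole axes under 1 mm apart; the judge gave no verdict.

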